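Fold the cutter box's lid flap over and tuck it under the lip

ROBOT

A 6-joint arm with a two-finger parallel gripper is mounted at the origin on the work surface; the furniture and walls round the work are solid. World frame = base frame: x ahead of the robot, y to its left, z up, the work surface at z = 0. Lengths are in m, angles in degrees, forces in N, time in s.
With the tool pointing down it reaches from about 0.4 to 0.825 m from the base axis. Payload 7 kg.
Tool frame: the origin (TCP) lies at the very end of the fingers, on their centre line; the grasp point (between the pads) lies behind it (r.grasp_offset is the z of the grasp point in the tool frame, in m); z points along the fingers, y is the direction in which the jaws open and shut (so a half turn about z gives the same grasp; the last joint's range is limited). The gripper opens to 88 mm and grips with 3 to 60 N. Pads are 19 mm wide; open, the fingers measure 130 mm over their backs; the gripper's body (78 mm by 193 mm) begins 47 mm behind the grasp point.
Start: joints at [-47.607, 20.546, 0.682, 0, -70.136, -16.507], TCP at [0.295, -0.607, 0.227] pointing down, gripper open.
Joint ranges: [-176.03, 176.03], [-82.01, 121.73], [-58.28, 71.71], [-173.87, 95.51], [-174.79, -0.11], [-173.66, 173.66]. Speed limits (degrees/s): [136.94, 136.94, 172.46, 180, 180, 180].

INTERFACE

Orientations are given as [roll, pitch, yaw] about the fixed x, y, z axes, in that order (R = Rz(yaw) Ry(pitch) Rx(roll)).
In Python, from plant import r gives the robot as it stands. The module is installed in compiled form; this text tells all that it offers.
- The arm moves only by the tool servo_tool, never from a script. Its argument "targets" is a list of rows, each an object of numbers: "dx", "dy", "dz": the shift along the world's x, y, z in cm; "spin": the turn about the world's z in rad; "grip": the opening in per cent of the stroke, from 0 (shut) to 100 (fully open). A call has exactly 10 rows; each row is the pose to reach, as a shift and turn from the pose commanded when the call began; what a row does not reach only later rows make up. A row lasts 1/12 s, in which the tool goes at most 41.7 mm and 7.16 degrees, less where a joint would pass 70% of its speed; a pose out of reach is approached as far as the arm can. A call with a gripper value outside its range is refused whole. The fingers move at their own pace and stop on an object; "squeeze" is the grip in N (left out, the last holds). Time passes only in rows, so rows that repeat a pose let the fingers close, or fill a call up. It gives the time, the measured TCP pose, the force and the opening at its end, in the units of the state.
- r.get_state(): the state, without advancing time (a new reading comes with each control period).
- r.capture(name): name is "scene" or "top"; returns the picture (384x512x3 uint8, blue, green, red); there is no depth.
- r.get_calibration(name): a dict with "K" (3x3 intrinsics, pixels), "extrinsics" (4x4, takes a point from camera to world coordinates). Camera axes: x right, y down, z forward; pixel columns grow to the right and rows downward; lengths in m; the calibration is good to about 2 mm. A picture is of the moment at which its call begins. get_calibration takes no time and is no camera call.
- r.close_job(): hands the job in, once; it reports no verdict.
Trained networks look in the newest picture that a camera, given by its name, has taken for a name from the list of things; names that differ only in an ending like _2 or _b are one class to them, and where a whole thing is asked for, a point or a joint stands for the part that bears it (a point fixed in the world has none). Each returns a list of dicts, best first, with "p" (0 to 1); they miss things now and then, are a little off and sometimes report something else, mostly with a low value. They report only what shows in the picture. A call takes as long as a camera call. They do not tell look-alikes from the thing itself.
- r.cut_out(name, camera): "mask" (384x512 bool, what is visible of it) and "extent" ([left, top, right, bottom] in pixels, round what is visible of it).
The state is a dict: "time_s": time; "joints": joint angles; "qd": joint speeds; "joint_torque": joint torques, N m; "tcp_pos": TCP position; "eef_rot": TCP orientation; "contact_force": force on the tool from outside, world axes, zero at the start; "moment": the same for the moment, N m; "gripper_width": finger opening in m.
Only numpy, scipy, OpenCV 4.12 (cv2) and the standard library are available. Lean on these libraries where they do the work, as an engineer would, in place of code of your own. Each camera call takes 0.05 s, during which the arm holds its last target. There are 200 camera calls.

TASK

Close the open wooden cutter box. With the fingertips, push the standing lid flap over from its outer side until it lies flat on the box, and while pressing it down push it along towards the metal lip as far as it goes, so that its free edge is tucked beneath the lip and it stays shut when you let go. Only push: do not pinch the flap or touch its inner side, do not grasp or lift anything, and leave the cutters in the box and the things beside it where they are.

Things in the scene. Friction and masses are not known exactly. Their poses are not given: they have to be found in the camera images.
- cutter_box: Open wooden box, fixed to the table, 120 mm long (its x) x 96 mm wide (its y) x 42 mm high, walls 4 mm. Origin at the centre of its underside; +x points from the hinged wall to the wall that carries the metal lip, z up. A rigid lid flap of plywood, 86 mm wide (along y) and 98 mm from hinge line to free edge, 4 mm thick, stands up at the hinged wall (x = -58 mm); across the opposite wall an aluminium lip 74 mm wide overhangs the box by 16 mm at a height of 54 to 57 mm.
- hinge_line (a point): Middle of the hinge line of the flap, at x = -58 mm, y = 0, z = 43 mm in the box's frame; axes as the box's. The hinge runs along the box's y.
- lid_hinge (a joint): Angle of the flap in rad: 0 = lying flat on the box (its stop; the outer face then looks up, at z = 47 mm), 1.57 = upright, more = leaning outwards away from the box. A weak spring (0.13 N m/rad, rest at 1.75, damping and a little friction) lifts it to about 1.4 or more unless it is held: closed, about 2 N at the free edge keeps it down. Tucked and let go it rises until its edge bears on the underside of the lip, at about 0.07.
- lid_flap (a joint): How far the flap has slid on its hinge straps, along its own plane, away from the hinge, in m: 0 to 0.014. About 1.2 N of friction, no spring: it stays where it is left. At 0 to 0.003 the flap, lying flat, ends just short of the lip; if slid further before it lies flat its edge lands on top of the lip. At 0.014 and flat the edge lies 10 mm beneath the lip.
- flap_edge (a point): Middle of the flap's free edge, halfway through its 4 mm thickness. x points away from the hinge along the flap, y along the edge (as the box's y), z out of the outer face (up when closed).
- ramp_step (a point): On the outer face of the flap 67 mm from the hinge line (plus the slide), mid-width: foot of a step about 6 mm high and 70 mm wide, which faces the hinge; from the step's top a wooden thumb ramp falls towards the free edge to 3 mm above the face and ends about 11 mm short of that edge. A fingertip that presses on the plain face between hinge and step can push the flap along by the step. Axes as flap_edge.
- lip_edge (a point): Middle of the inner edge of the aluminium lip, halfway through its 3 mm thickness, 44 mm from the box's origin along x, 55.5 mm above the table; axes as the box's. Its underside is at 54 mm.
- round_cutter: Round steel biscuit cutter, 52 mm across, 26 mm high, loose on the floor of the box (floor 4 mm thick). Origin at the centre of its underside. Leave it.
- small_cutter: Small round steel biscuit cutter, 36 mm across, 24 mm high, loose on the floor of the box. Origin at the centre of its underside. Leave it.
- red_tub: Small round tub with red content and a white cap, 44 mm across, 70 mm high, standing beyond the lip side of the box. Origin at the centre of its underside. Leave it.
- star_cutter: Star-shaped steel biscuit cutter, 57 x 55 x 22 mm, lying beyond the lip side of the box. Origin at the centre of its underside. Leave it.
- flap_lining: Inner side of the lid flap (the lower 2 mm of its thickness, 3 mm in from its sides), which faces the box when shut: not to be touched by the fingers. Origin on the hinge line, moved with the slide; axes as flap_edge.
Mind the look-alikes: they are no part of the job. Leave any green look-alike of the round_cutter alone.

How it is judged:
By the outcome, as a careful person would: the job done as asked, in the order asked, and still so for the second after the job is handed in, with the robot touching nothing.
It also fails if it takes over 42 s, if anything falls off the work surface, if the arm or the gripper's body presses on something with over 40 N, if the wrist force passes 120 N, or if a joint passes its speed limit or range.

## Working session

There is one attempt and no reset: what is moved stays moved. The work goes in short steps, Python scripts to look and compute and a tool call to move; the robot and the scene stay as the last step left them, time stands still between calls to the robot, and variables do not carry over. Pictures are saved under pics/ and viewed, about 8 in all and at most 12, crops included, and the job is handed in when it is done.

Besides the shell and the picture viewer there is one more tool, called after ">>>" as a command line: name --argument value ..., lists and objects as JSON in quotes. servo_tool: Moves the arm, as the interface text tells. Its arguments: {"type":"object","properties":{"targets":{"type":"array"},"squeeze":{"type":"number"}},"required":["targets"]}

```bash
mkdir -p pics; python3 - <<'E'
from plant import r
import cv2,numpy as np
for c in("scene","top"):
    im=r.capture(c); cv2.imwrite(f"pics/{c}0.png",im)
    k=r.get_calibration(c); print(c,np.round(k["K"],1).tolist(),np.round(k["extrinsics"],4).tolist())
    for n in("cutter_box","lid_flap","lip_edge","flap_edge","red_tub","star_cutter","round_cutter"):
        for d in r.cut_out(n,c)[:2]: print(n,round(d["p"],2),d["extent"],int(d["mask"].sum()))
s=r.get_state();print(s["time_s"],s["tcp_pos"],s["eef_rot"],s["gripper_width"],r.grasp_offset)
E
```

```text
scene [[372.0, 0.0, 255.3], [0.0, 372.0, 194.5], [0.0, 0.0, 1.0]] [[-0.825, -0.3451, 0.4475, 0.0746], [-0.5648, 0.5325, -0.6304, 0.8598], [-0.0207, -0.7729, -0.6342, 0.6048], [0.0, 0.0, 0.0, 1.0]]
cutter_box 0.96 [213.2, 148.3, 283.4, 238.4] 3128
lid_flap 0.6 [213.1, 149.0, 248.1, 199.9] 952
lip_edge 0.82 [210.6, 147.7, 284.0, 240.5] 3150
lip_edge 0.31 [262.9, 236.1, 289.7, 261.5] 382
flap_edge 0.97 [211.0, 149.0, 248.8, 194.9] 978
red_tub 0.67 [285.5, 209.9, 303.2, 243.7] 635
red_tub 0.33 [210.9, 148.2, 286.1, 238.4] 3205
star_cutter 0.58 [263.8, 232.9, 286.5, 260.0] 312
round_cutter 0.81 [202.6, 234.6, 224.0, 255.0] 352
round_cutter 0.8 [264.5, 165.1, 278.4, 188.5] 359
top [[408.8, 0.0, 253.8], [0.0, 408.8, 192.6], [0.0, 0.0, 1.0]] [[0.0261, -0.9817, 0.1887, 0.2959], [-0.9997, -0.0259, 0.0038, 0.311], [0.0011, -0.1888, -0.982, 0.9267], [0.0, 0.0, 0.0, 1.0]]
cutter_box 0.96 [221.6, 140.7, 272.3, 225.9] 3239
lid_flap 0.74 [236.7, 138.9, 282.1, 170.1] 740
lip_edge 0.88 [219.3, 144.9, 277.3, 227.9] 3277
lip_edge 0.18 [234.9, 142.3, 278.8, 172.3] 795
flap_edge 0.63 [239.6, 144.0, 279.5, 168.9] 712
red_tub 0.76 [229.6, 236.5, 251.8, 257.8] 378
star_cutter 0.55 [212.3, 226.9, 231.1, 236.5] 35
round_cutter 0.63 [176.7, 176.3, 200.7, 198.9] 121
round_cutter 0.6 [233.8, 171.0, 252.2, 194.2] 95
0.8 [ 0.29470713 -0.60727245  0.22661275] [-1.79993464e+02  1.07520066e-03 -1.54112177e+02] 0.0875686207660385 -0.0188
```

```bash
python3 - <<'E'
import cv2,numpy as np
a=cv2.imread("pics/scene0.png")[135:275,185:325];b=cv2.imread("pics/top0.png")[130:270,165:305]
cv2.imwrite("pics/c0.png",np.hstack([cv2.resize(x,(400,400),interpolation=cv2.INTER_CUBIC) for x in(a,b)]))
E
```

```text
(no output)
```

View pics/c0.png

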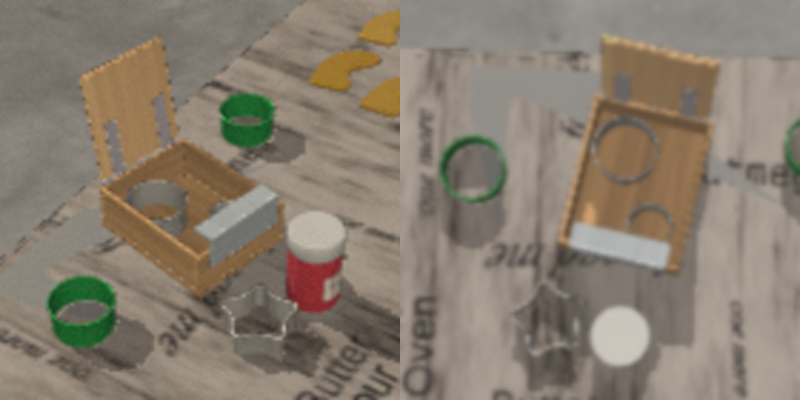

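View pics/scene0.png

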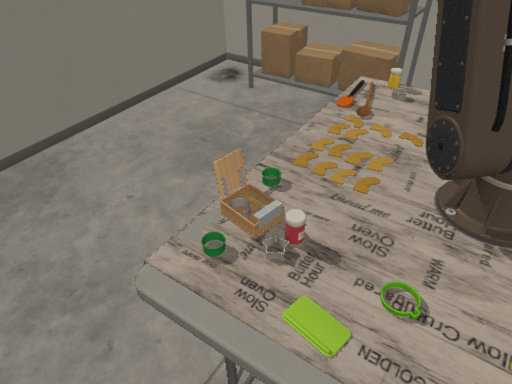

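The box is at about (250,205) in scene and (245,185) in top. Its flap stands on the far side and its lip faces the robot, with the tub and star on that side. Lookalikes: two green rings at (213,245) and (271,177) in scene; the steel ring inside the box is the round cutter. There is only one wooden box with a flap, so the choice is clear. Next I fit its pose to the masks.

```bash
cat > fit.py <<'E'
import cv2,numpy as np
from plant import r
from scipy.optimize import minimize
def cub(x0,x1,y0,y1,z0,z1): return np.array([[x,y,z] for x in(x0,x1) for y in(y0,y1) for z in(z0,z1)])
def pose(p): 
    c,s=np.cos(p[2]),np.sin(p[2]); return np.array([[c,-s,0],[s,c,0],[0,0,1]]),np.array([p[0],p[1],0])
def flap(th,sl,x0=0,x1=.098,y=.043,z0=-0.0,z1=.004):
    P=cub(x0+sl,x1+sl,-y,y,z0,z1); c,s=np.cos(th),np.sin(th)
    return np.c_[-.058+P[:,0]*c-P[:,2]*s,P[:,1],.043+P[:,0]*s+P[:,2]*c]
def proj(cal,P):
    E=np.linalg.inv(cal["extrinsics"]); q=(P@E[:3,:3].T+E[:3,3])@cal["K"].T; return q[:,:2]/q[:,2:]
def sil(cal,parts,p,S=8,org=(160,120),wh=(180,170)):
    R,t=pose(p); m=np.zeros((wh[1]*S,wh[0]*S),np.uint8)
    for P in parts:
        uv=(proj(cal,P@R.T+t)-org+.5)*S
        cv2.fillConvexPoly(m,cv2.convexHull(np.round(uv*16).astype(np.int32)),1,shift=4)
    return cv2.resize(m.astype(np.float32),wh,interpolation=cv2.INTER_AREA)
def parts(th,sl): return [cub(-.06,.06,-.048,.048,0,.042),cub(.044,.062,-.037,.037,.042,.057),flap(th,sl)]
E
python3 - <<'E'
from fit import *
cal={c:r.get_calibration(c) for c in("scene","top")};M={}
for c in cal:
    r.capture(c); M[c]=r.cut_out("cutter_box",c)[0]["mask"][120:290,160:340].astype(float)
def cost(q,cs=("scene","top")):
    f=0
    for c in cs: f+=np.abs(sil(cal[c],parts(q[3],q[4]/100),(q[0],q[1],q[2]))-M[c]).sum()
    return f
best=None
for yaw in(2.9,3.1,-2.9):
    for cs in(("scene","top"),):
        q0=np.array([.27,.33,yaw,1.7,.1])
        # init location from top mask centre
        ys,xs=np.nonzero(M["top"]); k=cal["top"]; d=k["extrinsics"][:3,:3]@np.linalg.inv(k["K"])@[xs.mean()+160,ys.mean()+120,1]; o=k["extrinsics"][:3,3]
        X=o+d*(.04-o[2])/d[2]; q0[:2]=X[:2]
        o=minimize(cost,q0,method="Nelder-Mead",options=dict(initial_simplex=q0+np.r_[np.zeros((1,5)),np.diag([.02,.02,.2,.2,.3])],maxiter=500))
        print(np.round(o.x,4),o.fun,np.hypot(*o.x[:2]))
        if best is None or o.fun<best.fun: best=o
for c in cal:
    o=minimize(lambda q:cost(q,(c,)),best.x,method="Nelder-Mead",options=dict(initial_simplex=best.x+np.r_[np.zeros((1,5)),np.diag([.01,.01,.1,.1,.3])]));print(c,np.round(o.x,4),o.fun)
q=best.x;np.save("q.npy",q);R,t=pose(q)
out=[]
for c in cal:
    im=cv2.imread(f"pics/{c}0.png")[135:275,175:315];im=cv2.resize(im,(400,400),interpolation=cv2.INTER_CUBIC)
    for P in parts(q[3],q[4]/100):
        uv=((proj(cal[c],P@R.T+t)-[175,135]+.5)*400/140).astype(int)
        for i in range(8):
            for b in(1,2,4):
                if not i&b: cv2.line(im,tuple(map(int,uv[i])),tuple(map(int,uv[i|b])),(255,0,255),1)
    out.append(im)
cv2.imwrite("pics/fit.png",np.hstack(out))
E
```

```text
[0.4648 0.3298 2.9546 1.3224 0.1779] 3322.3125 0.5699195984270312
[0.4652 0.3299 2.9419 1.3217 0.1513] 3326.421875 0.5703073032772747
[ 0.4651  0.3303 -3.3255  1.3225  0.4683] 3331.640625 0.5704311621506145
scene [0.4622 0.33   2.9168 1.7752 0.0947] 269.890625
top [0.4992 0.3146 3.1672 0.3646 1.0273] 2376.609375
```

View pics/fit.png

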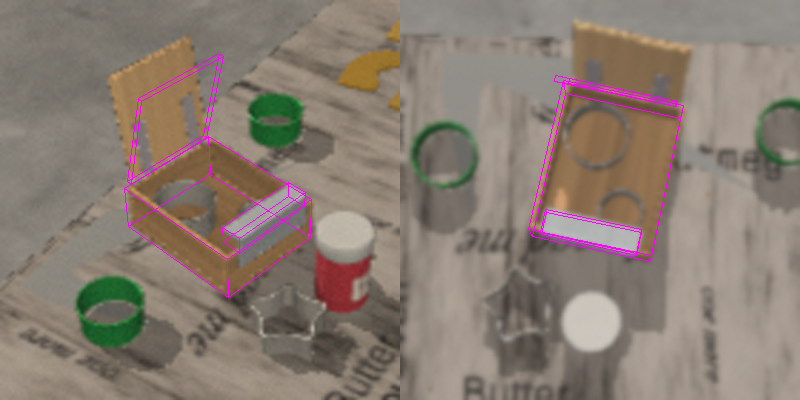

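The overlay matches the box body. The flap is off because the top mask leaves it out, so I refit with the flap mask added.

```bash
cat > f2.py <<'E'
from fit import *
cal={c:r.get_calibration(c) for c in("scene","top")};M={}
for c in cal:
    r.capture(c); m=r.cut_out("cutter_box",c)[0]["mask"]|r.cut_out("lid_flap",c)[0]["mask"]
    M[c]=m[120:290,160:340].astype(float)
def cost(q,cs=("scene","top")):
    return sum(np.abs(sil(cal[c],parts(q[3],.001),q)-M[c]).sum() for c in cs)
q0=np.array([.463,.33,2.92,1.75])
for cs in(("scene","top"),("scene",),("top",)):
    o=minimize(cost,q0,args=(cs,),method="Nelder-Mead",options=dict(initial_simplex=q0+np.r_[np.zeros((1,4)),np.diag([.01,.01,.1,.15])]))
    print(cs,np.round(o.x,4),o.fun)
    if len(cs)==2: np.save("q.npy",o.x); q=o.x
R,t=pose(q)
for n,p in dict(hinge=(-.058,0,.043),lip=(.044,0,.0555)).items(): print(n,np.round(R@p+t,4))
e=flap(q[3],0); print("flap top corners",np.round(e@R.T+t,3).tolist())
print("xdir",R[:2,0],"yaw deg",np.degrees(q[2]))
E
python3 f2.py
```

```text
('scene', 'top') [0.4653 0.3284 2.9317 1.7375] 645.265625
('scene',) [0.4645 0.3279 2.9334 1.7403] 350.515625
('top',) [0.4658 0.3288 2.9316 1.7383] 276.6875
hinge [0.5221 0.3163 0.043 ]
lip [0.4223 0.3376 0.0555]
flap top corners [[0.531, 0.358, 0.043], [0.535, 0.358, 0.042], [0.513, 0.274, 0.043], [0.517, 0.273, 0.042], [0.547, 0.355, 0.14], [0.551, 0.354, 0.139], [0.529, 0.271, 0.14], [0.533, 0.27, 0.139]]
xdir [-0.97804357  0.20840052] yaw deg 167.97136496971086
```

Both cameras agree to about 1.5 mm. Hinge is at (0.522, 0.316), with the box's +x along (-0.978, 0.208). I'll shut the fingers, spin -0.662 rad and travel high to the outer side of the flap.

>>> servo_tool --targets '[{"dx": 1.15,"dy": 3.8,"dz": 0,"spin": -0.07,"grip": 0},{"dx": 2.3,"dy": 7.6,"dz": 0,"spin": -0.14,"grip": 0},{"dx": 3.45,"dy": 11.4,"dz": 0,"spin": -0.21,"grip": 0},{"dx": 4.6,"dy": 15.2,"dz": 0,"spin": -0.28,"grip": 0},{"dx": 5.75,"dy": 19,"dz": 0,"spin": -0.35,"grip": 0},{"dx": 6.9,"dy": 22.8,"dz": 0,"spin": -0.42,"grip": 0},{"dx": 8.05,"dy": 26.6,"dz": 0,"spin": -0.49,"grip": 0},{"dx": 9.2,"dy": 30.4,"dz": 0,"spin": -0.56,"grip": 0},{"dx": 10.35,"dy": 34.2,"dz": 0,"spin": -0.62,"grip": 0},{"dx": 11.5,"dy": 38,"dz": 0,"spin": -0.662,"grip": 0}]' --squeeze 20

```text
time_s: 2.13
tcp_pos: [0.4098, -0.2255, 0.227]
eef_rot: [180.0, 0.1, 167.8]
contact_force: [1.0, 0.5, -0.2]
gripper_width: 0.0267
```

>>> servo_tool --targets '[{"dx": 1.3,"dy": 3.8,"dz": 0,"spin": 0,"grip": 0},{"dx": 2.6,"dy": 7.6,"dz": 0,"spin": 0,"grip": 0},{"dx": 3.9,"dy": 11.4,"dz": 0,"spin": 0,"grip": 0},{"dx": 5.2,"dy": 15.2,"dz": 0,"spin": 0,"grip": 0},{"dx": 6.5,"dy": 19,"dz": 0,"spin": 0,"grip": 0},{"dx": 7.8,"dy": 22.8,"dz": 0,"spin": 0,"grip": 0},{"dx": 9.1,"dy": 26.6,"dz": 0,"spin": 0,"grip": 0},{"dx": 10.4,"dy": 30.4,"dz": 0,"spin": 0,"grip": 0},{"dx": 11.7,"dy": 34.2,"dz": 0,"spin": 0,"grip": 0},{"dx": 13,"dy": 38,"dz": 0,"spin": 0,"grip": 0}]'

```text
time_s: 2.97
tcp_pos: [0.5399, 0.1549, 0.2269]
eef_rot: [180.0, 0.0, 168.0]
contact_force: [1.1, -0.9, -0.8]
gripper_width: 0.0005
```

>>> servo_tool --targets '[{"dx": 1.0,"dy": 3.8,"dz": 0,"spin": 0,"grip": 0},{"dx": 1.9,"dy": 7.6,"dz": 0,"spin": 0,"grip": 0},{"dx": 2.7,"dy": 11.4,"dz": 0,"spin": 0,"grip": 0},{"dx": 3.3,"dy": 15.1,"dz": 0,"spin": 0,"grip": 0},{"dx": 3.3,"dy": 15.1,"dz": -3.4,"spin": 0,"grip": 0},{"dx": 3.3,"dy": 15.1,"dz": -6.8,"spin": 0,"grip": 0},{"dx": 3.3,"dy": 15.1,"dz": -10,"spin": 0,"grip": 0},{"dx": 3.3,"dy": 15.1,"dz": -13,"spin": 0,"grip": 0},{"dx": 3.3,"dy": 15.1,"dz": -13.5,"spin": 0,"grip": 0},{"dx": 3.3,"dy": 15.1,"dz": -13.5,"spin": 0,"grip": 0}]'

```text
time_s: 3.8
tcp_pos: [0.5717, 0.3028, 0.0896]
eef_rot: [-179.8, -0.1, 168.0]
contact_force: [-0.4, 0.2, 0.4]
gripper_width: 0.0007
```

```bash
cat > look.py <<'E'
import sys;from fit import *
n=sys.argv[1];o=[]
for c,x,y in(("scene",185,120),("top",175,115)):
    im=r.capture(c)[y:y+140,x:x+140]; o.append(cv2.resize(im,(400,400),interpolation=cv2.INTER_CUBIC))
cv2.imwrite(f"pics/{n}.png",np.hstack(o))
s=r.get_state();q=np.load("q.npy");R,t=pose(q)
print(s["time_s"],"TCP in box mm",np.round(1e3*R.T@(s["tcp_pos"]-t),1),s["eef_rot"],"F box",np.round(R.T@s["contact_force"],1))
E
python3 look.py a1
python3 - <<'E'
# plan: front corner of finger on outer face at s; finger centre 9.5 mm behind
import sys;sys.path.insert(0,'.')
from fit import *
q=np.load('q.npy');R,t=pose(q)
for th,s in zip(np.linspace(1.5,0,13),np.linspace(.052,.044,13)):
    x=-.058+s*np.cos(th)-.004*np.sin(th)-.0095; z=.043+s*np.sin(th)+.004*np.cos(th)
    w=R@[x,0,z]+t; print(round(th,2),np.round([x*1e3,z*1e3],1),np.round(w*100,2))
E
```

```text
3.9 TCP in box mm [-111.     1.    93.3] [1.79933658e+02 9.16518331e-02 1.67980466e+02] F box [-0.1 -0.6  0.8]
1.5 [-67.8  95.2] [53.16 31.43  9.52]
1.38 [-61.4  94.1] [52.54 31.56  9.41]
1.25 [-55.3  92.3] [51.94 31.69  9.23]
1.12 [-49.6  89.8] [51.38 31.81  8.98]
1.0 [-44.2  86.7] [50.86 31.92  8.67]
0.88 [-39.4  82.9] [50.38 32.02  8.29]
0.75 [-35.1  78.6] [49.97 32.11  7.86]
0.62 [-31.5  73.9] [49.61 32.18  7.39]
0.5 [-28.5  68.9] [49.32 32.25  6.89]
0.38 [-26.2  63.6] [49.09 32.29  6.36]
0.25 [-24.6  58.1] [48.94 32.33  5.81]
0.12 [-23.7  52.5] [48.85 32.35  5.25]
0.0 [-23.5  47. ] [48.83 32.35  4.7 ]
```

View pics/a1.png

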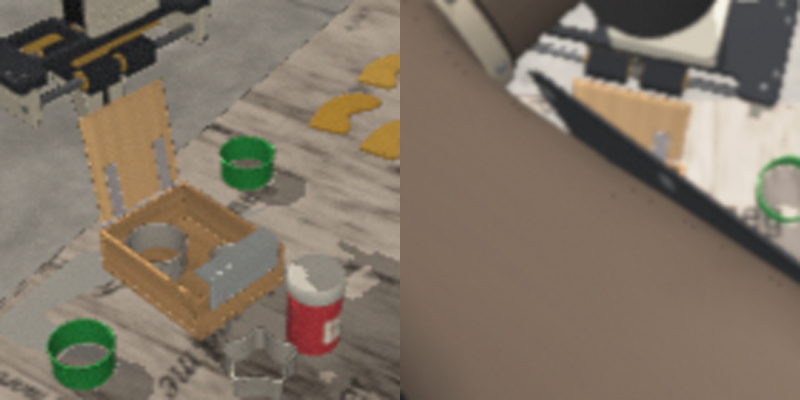

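The gripper stands behind the flap (flap at about (125,150) in the left crop) with the fingertips on its outer side. The box, tub and star haven't moved. Now I push along the hinge arc.

>>> servo_tool --targets '[{"dx": -0.8,"dy": 0.17,"dz": 0.1,"spin": 0,"grip": 0},{"dx": -1.6,"dy": 0.34,"dz": 0.1,"spin": 0,"grip": 0},{"dx": -2.3,"dy": 0.5,"dz": 0.15,"spin": 0,"grip": 0},{"dx": -3.0,"dy": 0.65,"dz": 0.2,"spin": 0,"grip": 0},{"dx": -3.7,"dy": 0.8,"dz": 0.2,"spin": 0,"grip": 0},{"dx": -4.2,"dy": 0.9,"dz": 0.2,"spin": 0,"grip": 0},{"dx": -4.5,"dy": 0.97,"dz": 0.15,"spin": 0,"grip": 0},{"dx": -4.8,"dy": 1.03,"dz": 0.1,"spin": 0,"grip": 0},{"dx": -5.1,"dy": 1.1,"dz": 0.0,"spin": 0,"grip": 0},{"dx": -5.4,"dy": 1.16,"dz": -0.1,"spin": 0,"grip": 0}]'

```text
time_s: 4.73
tcp_pos: [0.5185, 0.3154, 0.0904]
eef_rot: [-180.0, -0.0, 167.9]
contact_force: [0.4, -0.5, 1.6]
gripper_width: 0.0005
```

```bash
python3 look.py a2
```

```text
4.8333 TCP in box mm [-54.4   1.8  90.1] [-1.79969347e+02 -3.00253391e-02  1.67958414e+02] F box [-0.3  0.1 -0.1]
```

View pics/a2.png

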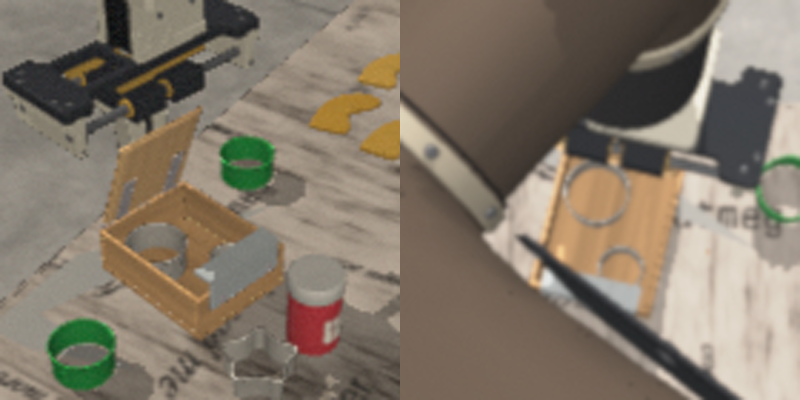

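The flap now leans inward by about 20° and moves freely. I continue along the arc.

>>> servo_tool --targets '[{"dx": -0.47,"dy": 0.1,"dz": -0.16,"spin": 0,"grip": 0},{"dx": -1.0,"dy": 0.21,"dz": -0.46,"spin": 0,"grip": 0},{"dx": -1.47,"dy": 0.31,"dz": -0.8,"spin": 0,"grip": 0},{"dx": -1.88,"dy": 0.4,"dz": -1.2,"spin": 0,"grip": 0},{"dx": -2.23,"dy": 0.47,"dz": -1.66,"spin": 0,"grip": 0},{"dx": -2.53,"dy": 0.54,"dz": -2.16,"spin": 0,"grip": 0},{"dx": -2.75,"dy": 0.58,"dz": -2.7,"spin": 0,"grip": 0},{"dx": -2.9,"dy": 0.61,"dz": -3.2,"spin": 0,"grip": 0},{"dx": -2.95,"dy": 0.63,"dz": -3.5,"spin": 0,"grip": 0},{"dx": -2.95,"dy": 0.63,"dz": -3.7,"spin": 0,"grip": 0}]'

```text
time_s: 5.67
tcp_pos: [0.488, 0.3217, 0.0529]
eef_rot: [-180.0, -0.1, 168.0]
contact_force: [-4.2, 0.7, 6.5]
gripper_width: 0.0007
```

```bash
python3 look.py a3
```

```text
5.7667 TCP in box mm [-23.8   1.9  52.9] [-1.79951511e+02 -6.26696111e-02  1.67962696e+02] F box [ 1.7 -0.3  2.8]
```

View pics/a3.png

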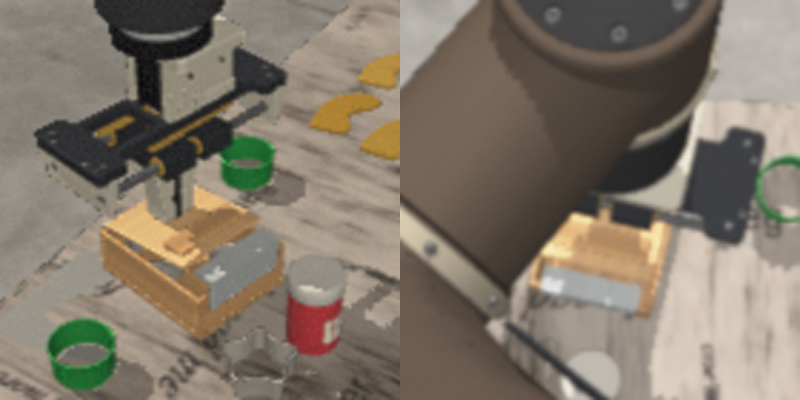

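The flap is nearly flat and clear of the lip. Next I press straight down.

>>> servo_tool --targets '[{"dx": 0,"dy": 0,"dz": -0.15,"spin": 0,"grip": 0},{"dx": 0,"dy": 0,"dz": -0.3,"spin": 0,"grip": 0},{"dx": 0,"dy": 0,"dz": -0.45,"spin": 0,"grip": 0},{"dx": 0,"dy": 0,"dz": -0.6,"spin": 0,"grip": 0},{"dx": 0,"dy": 0,"dz": -0.7,"spin": 0,"grip": 0},{"dx": 0,"dy": 0,"dz": -0.7,"spin": 0,"grip": 0},{"dx": 0,"dy": 0,"dz": -0.7,"spin": 0,"grip": 0},{"dx": 0,"dy": 0,"dz": -0.7,"spin": 0,"grip": 0},{"dx": 0,"dy": 0,"dz": -0.7,"spin": 0,"grip": 0},{"dx": 0,"dy": 0,"dz": -0.7,"spin": 0,"grip": 0}]'

```text
time_s: 6.6
tcp_pos: [0.4884, 0.3216, 0.0469]
eef_rot: [-180.0, -0.0, 168.0]
contact_force: [-7.0, -0.2, 8.9]
gripper_width: 0.0003
```

```bash
python3 look.py a4
```

```text
6.7 TCP in box mm [-24.    1.8  46.9] [-1.79986944e+02 -3.97201883e-02  1.67960781e+02] F box [ 5.5  0.7 11.1]
```

z is 46.9 mm with 11 N upward, so the flap lies flat. Now I push along towards the lip while pressing.

>>> servo_tool --targets '[{"dx": -0.3,"dy": 0.06,"dz": -0.1,"spin": 0,"grip": 0},{"dx": -0.6,"dy": 0.13,"dz": -0.1,"spin": 0,"grip": 0},{"dx": -0.9,"dy": 0.19,"dz": -0.1,"spin": 0,"grip": 0},{"dx": -1.2,"dy": 0.26,"dz": -0.1,"spin": 0,"grip": 0},{"dx": -1.5,"dy": 0.32,"dz": -0.1,"spin": 0,"grip": 0},{"dx": -1.8,"dy": 0.38,"dz": -0.1,"spin": 0,"grip": 0},{"dx": -2.1,"dy": 0.45,"dz": -0.1,"spin": 0,"grip": 0},{"dx": -2.4,"dy": 0.51,"dz": -0.1,"spin": 0,"grip": 0},{"dx": -2.7,"dy": 0.57,"dz": -0.1,"spin": 0,"grip": 0},{"dx": -2.9,"dy": 0.62,"dz": -0.1,"spin": 0,"grip": 0}]'

```text
time_s: 7.53
tcp_pos: [0.4618, 0.3288, 0.0467]
eef_rot: [179.9, 0.2, 168.0]
contact_force: [5.6, -1.5, 6.5]
gripper_width: 0.0005
```

```bash
python3 look.py a5
```

```text
7.6333 TCP in box mm [ 3.7  0.4 46.6] [1.79856955e+02 1.40815667e-01 1.68006627e+02] F box [-2.2 -0.1  7.2]
```

View pics/a5.png

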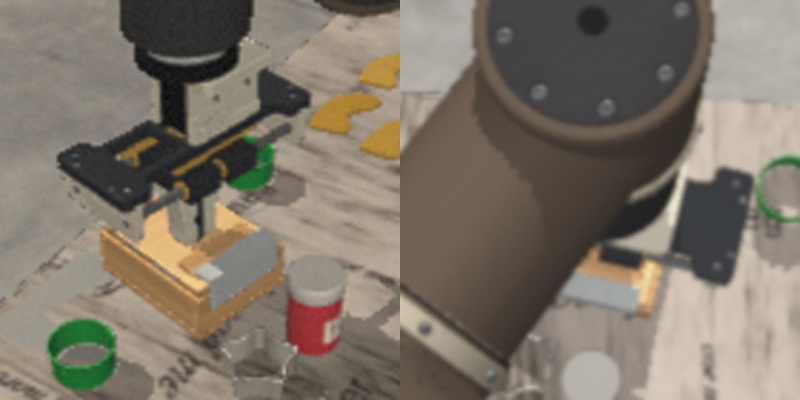

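The flap is flat and being pushed under the lip. I push on to the stop.

>>> servo_tool --targets '[{"dx": -0.2,"dy": 0.04,"dz": 0,"spin": 0,"grip": 0},{"dx": -0.4,"dy": 0.09,"dz": 0,"spin": 0,"grip": 0},{"dx": -0.6,"dy": 0.13,"dz": 0,"spin": 0,"grip": 0},{"dx": -0.8,"dy": 0.17,"dz": 0,"spin": 0,"grip": 0},{"dx": -1.0,"dy": 0.21,"dz": 0,"spin": 0,"grip": 0},{"dx": -1.2,"dy": 0.26,"dz": 0,"spin": 0,"grip": 0},{"dx": -1.4,"dy": 0.3,"dz": 0,"spin": 0,"grip": 0},{"dx": -1.4,"dy": 0.3,"dz": 0,"spin": 0,"grip": 0},{"dx": -1.4,"dy": 0.3,"dz": 0,"spin": 0,"grip": 0},{"dx": -1.4,"dy": 0.3,"dz": 0,"spin": 0,"grip": 0}]'

```text
time_s: 8.47
tcp_pos: [0.4515, 0.3315, 0.0473]
eef_rot: [179.8, 0.4, 168.0]
contact_force: [26.6, -8.5, -1.4]
gripper_width: 0.0006
```

```bash
python3 look.py a6
```

```text
8.5667 TCP in box mm [14.1 -0.2 47.2] [179.78082616   0.40723857 168.03640282] F box [-26.4   2.9  -0.7]
```

The push has reached its stop: TCP at +14.1 mm against 13.5 expected, with 26 N along the push. I ease the horizontal load before lifting.

>>> servo_tool --targets '[{"dx": 0.05,"dy": -0.01,"dz": 0,"spin": 0,"grip": 0},{"dx": 0.1,"dy": -0.02,"dz": 0,"spin": 0,"grip": 0},{"dx": 0.15,"dy": -0.03,"dz": 0,"spin": 0,"grip": 0},{"dx": 0.2,"dy": -0.04,"dz": 0,"spin": 0,"grip": 0},{"dx": 0.25,"dy": -0.05,"dz": 0,"spin": 0,"grip": 0},{"dx": 0.25,"dy": -0.05,"dz": 0,"spin": 0,"grip": 0},{"dx": 0.25,"dy": -0.05,"dz": 0,"spin": 0,"grip": 0},{"dx": 0.25,"dy": -0.05,"dz": 0,"spin": 0,"grip": 0},{"dx": 0.25,"dy": -0.05,"dz": 0,"spin": 0,"grip": 0},{"dx": 0.25,"dy": -0.05,"dz": 0,"spin": 0,"grip": 0}]'

```text
time_s: 9.4
tcp_pos: [0.4518, 0.3311, 0.0467]
eef_rot: [179.8, 0.2, 168.0]
contact_force: [13.8, -4.3, 3.5]
gripper_width: 0.0006
```

```bash
python3 look.py a7
```

```text
9.5 TCP in box mm [13.7  0.1 46.7] [179.82927092   0.24711148 168.00818975] F box [-13.1   1.6   2.9]
```

>>> servo_tool --targets '[{"dx": 0.1,"dy": -0.02,"dz": 0,"spin": 0,"grip": 0},{"dx": 0.19,"dy": -0.04,"dz": 0,"spin": 0,"grip": 0},{"dx": 0.19,"dy": -0.04,"dz": 0,"spin": 0,"grip": 0},{"dx": 0.19,"dy": -0.04,"dz": 0.3,"spin": 0,"grip": 0},{"dx": 0.19,"dy": -0.04,"dz": 0.6,"spin": 0,"grip": 0},{"dx": 0.19,"dy": -0.04,"dz": 1.2,"spin": 0,"grip": 0},{"dx": 0.19,"dy": -0.04,"dz": 2.5,"spin": 0,"grip": 0},{"dx": 0.19,"dy": -0.04,"dz": 5,"spin": 0,"grip": 0},{"dx": 0.19,"dy": -0.04,"dz": 8,"spin": 0,"grip": 0},{"dx": 0.19,"dy": -0.04,"dz": 11,"spin": 0,"grip": 0}]'

```text
time_s: 10.33
tcp_pos: [0.4498, 0.329, 0.1557]
eef_rot: [-179.9, -0.1, 167.9]
contact_force: [-0.1, 0.8, 1.2]
gripper_width: 0.0005
```

>>> servo_tool --targets '[{"dx": 0,"dy": -2,"dz": 2,"spin": 0,"grip": 0},{"dx": 0,"dy": -6,"dz": 4,"spin": 0,"grip": 0},{"dx": 0,"dy": -10,"dz": 4,"spin": 0,"grip": 0},{"dx": 0,"dy": -14,"dz": 4,"spin": 0,"grip": 0},{"dx": 0,"dy": -18,"dz": 4,"spin": 0,"grip": 0},{"dx": 0,"dy": -22,"dz": 4,"spin": 0,"grip": 0},{"dx": 0,"dy": -26,"dz": 4,"spin": 0,"grip": 0},{"dx": 0,"dy": -30,"dz": 4,"spin": 0,"grip": 0},{"dx": 0,"dy": -30,"dz": 4,"spin": 0,"grip": 0},{"dx": 0,"dy": -30,"dz": 4,"spin": 0,"grip": 0}]'

```text
time_s: 11.17
tcp_pos: [0.4498, 0.0278, 0.1953]
eef_rot: [-180.0, -0.0, 167.7]
contact_force: [-0.2, 0.4, -0.0]
gripper_width: 0.0003
```

```bash
python3 look.py a8; python3 - <<'E'
from plant import r
import numpy as np
for n in("red_tub","star_cutter","cutter_box"):
    for c in("scene","top"): print(n,c,[(round(d["p"],2),d["extent"]) for d in r.cut_out(n,c)[:1]])
E
```

```text
11.2667 TCP in box mm [-47.6 295.1 195.4] [-1.79999326e+02 -1.73608332e-02  1.67895720e+02] F box [-0.3 -0.1  0.1]
red_tub scene [(0.63, [283.7, 210.5, 304.8, 243.0])]
red_tub top [(0.93, [231.9, 235.4, 251.8, 258.9])]
star_cutter scene [(0.6, [260.7, 234.2, 289.8, 260.8])]
star_cutter top [(0.5, [203.6, 228.5, 217.8, 250.8])]
cutter_box scene [(0.94, [219.9, 183.4, 285.1, 238.8])]
cutter_box top [(0.68, [221.6, 159.3, 274.0, 227.1])]
```

View pics/a8.png

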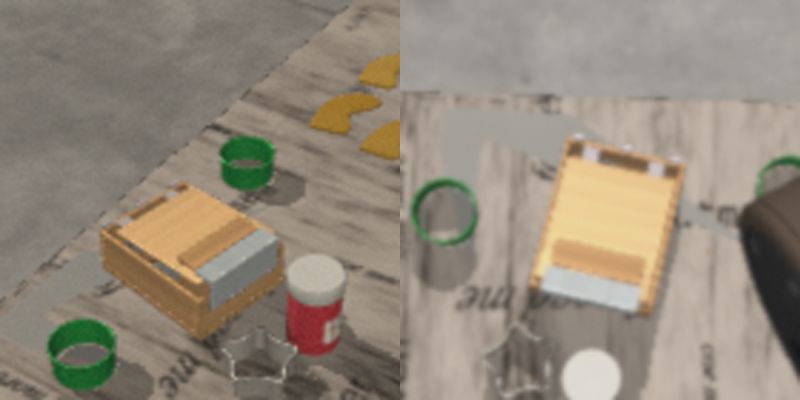

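The flap is shut under the lip, with the ramp end right at the lip's edge. The slide gap shows at the hinge, the robot is clear, and the tub and star are in place.

```bash
python3 -c "
from plant import r
print(r.close_job())"
```

```text
the job is handed in; nothing more can be done
None
```

The box is closed and the job is handed in, at about 11.3 s on the robot's clock. With shut fingertips I pushed the flap over from its outer side and pressed it flat. I then pushed it along by the step until it stopped. The stop came with the TCP at 14.1 mm along the box (13.5 expected) and about 26 N of push.

**Flap:** After lifting straight up and moving the arm away, the last picture shows it shut, with its free edge under the lip and the ramp's end at the lip's edge. The slide gap is visible at the hinge. The contact force read zero.

**Other things:** The tub and the green rings look unmoved, and so does the star cutter. The network's extent for the star in the top view changed between the first and last looks. Its score there was only about 0.5, and both the pictures and the scene-view extent show the star in place. The cutters in the box can't be seen under the closed lid, and I never touched them.

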